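# Take the red rinse nozzle out of its quick coupling

### The job

On the bottling bench two rinse nozzles are plugged into upright quick air couplings. Push down the sprung sleeve of the coupling that holds the red nozzle, pull the red nozzle out so that the sleeve snaps fully back up, then lower the nozzle into the grey tray and let go of it on the tray floor, standing or lying flat, not propped on the rim. Leave the blue nozzle plugged in.

Things in the scene. Friction and masses are not known exactly. Their poses are not given: they have to be found in the camera images.
- red_nozzle: Nozzle to take out: 72 mm long, 90 g. Origin: centre of its foot's underside; z up its axis. From the origin: brass stem, 20 mm across, to 34 mm (groove at 12-22 mm); steel rim, 28 mm across, to 38; red round grip, 25 mm across, to 62; steel cone to 72. Starts upright and locked, foot 40 mm above the bench, its top 42 mm standing out above the sleeve's flange. Locked, it cannot be pulled out.
- red_coupling: Coupling holding the red nozzle: fixed grey 90 x 90 x 30 mm block, origin at its underside's centre, z up through the nozzle. Brass socket, rim 66 mm up. Round it the metal sleeve, ending in a flat round black flange, 84 mm across with a 37 mm hole, top face 70 mm up. Push the flange down anywhere, e.g. with open fingertips either side of the nozzle.
- red_sleeve (a joint): Sleeve travel, m: 0 = fully up, 0.012 = stop, fully down. Spring pushes up, 4 N at 0, 8 N at 0.012. Beyond about 0.006 it unlocks and a valve spring lifts the nozzle 8 mm. Let go then, the sleeve stays near 0.005, held by the latch on the nozzle's foot; the nozzle stands loose in the socket (drag under 5 N). Pull it up 20 mm more and it is clear: the sleeve snaps to 0.
- tray: Grey plastic open tray, fixed to the bench, 170 (its x) x 130 (its y) x 34 mm high, walls and floor 4 mm. Origin at the centre of its underside, z up. The couplings and the tray stand in any order, left to right.
- blue_nozzle: A nozzle like the red one but with a blue grip, locked in a second coupling of the same kind: leave it plugged in. Origin and axes as for the red nozzle. Two amber bottles and a label roll also stand near.
There are look-alikes about, which are no part of the job. What is shaped like the red_nozzle but white is not meant. What is shaped like the red_coupling but orange is not meant.

How it is judged (in metres and radians):
On the way, in this order (a step that is already met when the one before it is completed fails the run):
1. the red nozzle's sleeve is pushed down more than 4 mm (value of joint red_sleeve above 0.004 m), for 0.1 s.
2. the red nozzle is out of its coupling, its foot more than 75 mm above the bench, and the sleeve has snapped back up to within 2 mm (height (world z) of red_nozzle above 0.075 m and value of joint red_sleeve below 0.002 m), for 0.1 s.
3. still gripped, the red nozzle is lowered into the tray, its foot less than 30 mm above the tray's underside (contact force between the fingers and red_nozzle above 1 N and z of red_nozzle in the frame of tray below 0.03 m and x of red_nozzle in the frame of tray between -0.08 and 0.08 m and y of red_nozzle in the frame of tray between -0.06 and 0.06 m), for 0.05 s.
At the end, for the whole second after the job is handed in: The red nozzle, released and at rest, is on the tray floor inside the walls (foot under 25 mm above the tray's underside), its axis within 0.2 rad of upright or over 1.25 rad from it; its coupling's sleeve is within 2 mm of fully up; the blue nozzle has moved less than 5 mm (z of red_nozzle in the frame of tray below 0.025 m and x of red_nozzle in the frame of tray between -0.08 and 0.08 m and y of red_nozzle in the frame of tray between -0.06 and 0.06 m and (angle between red_nozzle's own z axis and vertical below 0.2 rad or angle between red_nozzle's own z axis and vertical above 1.25 rad) and linear speed of red_nozzle below 0.05 m/s and value of joint red_sleeve below 0.002 m and distance of blue_nozzle from where it was at the start of the episode below 0.005 m); the robot touches nothing.
It fails at once if the blue nozzle is unlatched or moved by 5 mm or more (distance of blue_nozzle from where it was at the start of the episode above 0.005 m).
It also fails if it takes over 42 s, if anything falls off the work surface, if the arm or the gripper's body presses on something with over 40 N, if the wrist force passes 120 N, or if a joint passes its speed limit or range.

### The arm

A 7-joint arm with a two-finger parallel gripper is mounted at the origin on the work surface. World frame = base frame: x ahead of the robot, y to its left, z up, the work surface at z = 0. Lengths are in mm, angles in rad, forces in N, time in s.
With the tool pointing down it reaches from about 400 to 850 mm from the base axis. Payload 4.5 kg.
Tool frame: the origin (TCP) lies on the centre line of the jaws, within the pads' length; the fingertips stand ahead of it and the grasp point (between the pads) lies 11 mm behind it (arm.tips_ahead is the y of the fingertips in the tool frame, in mm); y points along the fingers, z is the direction in which the jaws open and shut, and the axes are right-handed (so a half turn about y gives the same grasp; the last joint's range is limited). The gripper opens to 88 mm and grips with 3 to 60 N. Pads are 18 mm wide; open, the fingers measure 123 mm over their backs; the gripper's body (75 mm by 187 mm) begins 45 mm behind the grasp point.
Start: joints at [-1.169, 0.689, -0.195, 1.565, 0.157, 0.902, -0.215], TCP at [224.71, 583.234, 210.843] pointing down, gripper open.
Joint ranges: [-3.01, 3.01], [-0.46, 2.08], [-1.47, 1.51], [0.13, 2.56], [-1, 4.14], [0.04, 2.09], [-2.66, 2.66]. Speed limits (rad/s): [2.57, 2.57, 3.14, 3.14, 3.14, 3.14, 3.14].

### API

Orientations are given as a unit quaternion [x, y, z, w].
In Python, from station import monitor, grab_frame, camera_params, arm, spot_in, outline_of, pinpoint gives the robot as it stands. The module is installed in compiled form; this text tells all that it offers.
- The arm moves only by the tool apply_moves, never from a script. Its argument "moves" is a list of rows, each an object with "linear": the shift along the world's x, y, z in mm, a list of three; "rotation": the turn, a rotation vector about the world's x, y, z in rad, a list of three. A call has exactly 5 rows; each row shifts and turns the commanded pose from where the row before left it; what a row does not reach is not made up. A row lasts 1/10 s, in which the tool goes at most 50 mm and 8.59 degrees, less where a joint would pass 70% of its speed; a pose out of reach is approached as far as the arm can. A call with a gripper value outside its range is refused whole. "jaw" is the opening, from 0 (shut) to 1 (fully open), set as the call begins (left out, the last holds). The fingers move at their own pace and stop on an object; "force" is the grip in N (left out, the last holds). Time passes only in rows, so rows that do not move let the fingers close, or fill a call up. It gives the time, the measured TCP pose, the force and the opening at its end, in the units of the state.
- monitor.sense(): the state, without advancing time (a new reading comes with each control period).
- grab_frame(name): name is "scene" or "top" or "wrist"; returns the picture (400x640x3 uint8, red, green, blue); there is no depth.
- camera_params(name): a dict with "vertical_fov" (degrees; the focal length in pixels is half the picture's height over the tangent of half this angle, whatever the lens; pixels are square), "cx", "cy" (the principal point, pixels), "pose" (4x4, takes a point from camera to world coordinates). Camera axes: x right, y down, z forward; pixel columns grow to the right and rows downward; lengths in mm; the calibration is good to about 2 mm. A picture is of the moment at which its call begins: read the wrist's pose just before it. camera_params takes no time and is no camera call; for the wrist camera it gives the pose at the moment of the call.
- arm.hand_in(): hands the job in, once; it reports no verdict.
Trained networks look in the newest picture that a camera, given by its name, has taken for a name from the list of things; names that differ only in an ending like _2 or _b are one class to them, and where a whole thing is asked for, a point or a joint stands for the part that bears it (a point fixed in the world has none). Each returns a list of dicts, best first, with "score" (0 to 1); they miss things now and then, are a little off and sometimes report something else, mostly with a low value. They report only what shows in the picture. A call takes as long as a camera call. They do not tell look-alikes from the thing itself.
- spot_in(camera, thing): "box" ([left, top, right, bottom] in pixels, round what is visible of it).
- outline_of(camera, thing): "region" (400x640 bool, what is visible of it) and "box" ([left, top, right, bottom] in pixels, round what is visible of it).
- pinpoint(camera, thing): "xy" ([column, row] in pixels: a listed point, or the origin of a listed thing).
The state is a dict: "t": time; "qpos": joint angles; "joint_vel": joint speeds; "joint_efforts": joint torques, N m; "eef_pos": TCP position; "orientation": TCP orientation; "ft_force": force on the tool from outside, world axes, zero at the start; "wrist_torque": the same for the moment, N m; "gripper_width": finger opening in mm.
Only numpy, scipy, OpenCV 4.12 (cv2) and the standard library are available. Lean on these libraries where they do the work, as an engineer would, in place of code of your own. Each camera call takes 0.05 s, during which the arm holds its last target.

## Working session

There is one attempt and no reset: what is moved stays moved. The work goes in short steps, Python scripts to look and compute and a tool call to move; the robot and the scene stay as the last step left them, time stands still between calls to the robot, and variables do not carry over. Pictures are saved under pics/ and viewed, and the job is handed in when it is done.

Besides the shell and the picture viewer there is one more tool, called after "Call:" as name([rows], argument=value, ...), one row to a line, values as JSON. apply_moves: Moves the arm, as the interface text tells. Its arguments: {"type":"object","properties":{"moves":{"type":"array"},"jaw":{"type":"number"},"force":{"type":"number"}},"required":["moves"]}

```bash
mkdir -p pics; ls; python3 - <<'E'
from station import *
import cv2, numpy as np
s=monitor.sense();print(s)
print('tips',arm.tips_ahead)
for c in ['scene','top','wrist']:
    p=camera_params(c);print(c,p)
    im=grab_frame(c);cv2.imwrite(f'pics/{c}0.png',im[:,:,::-1])
    for t in ['red_nozzle','blue_nozzle','red_coupling','tray','red_sleeve']:
        print(c,t,[(np.round(d['xy']).tolist(),round(d['score'],2)) for d in pinpoint(c,t)[:5]])
print(monitor.sense()['t'])
E
```

```text
pics
{'t': 0.0, 'qpos': array([-1.16917423,  0.68998822, -0.19452491,  1.56635039,  0.15731267,
        0.90248464, -0.21506832]), 'joint_vel': array([ 0.00077087, -0.00038795,  0.00025311, -0.0001604 ,  0.00145639,
       -0.00106778,  0.00123742]), 'joint_efforts': array([ 3.19955116e-04, -5.27561939e+01, -1.26676854e+00, -1.53434283e+01,
       -5.25989046e-02,  6.53189796e-03,  1.66830378e-04]), 'eef_pos': array([224.54060896, 582.53859101, 210.00601746]), 'orientation': array([ 0.69583584, -0.12933832,  0.12919479, -0.69454502]), 'ft_force': array([ 0.83170506, -0.1157648 ,  0.98580091]), 'wrist_torque': array([ 0.00574477, -0.01066767,  0.03717114]), 'gripper_width': 87.97801254471625}
tips 8.0
scene {'vertical_fov': 49.254962712177345, 'cx': 318.28925678184925, 'cy': 199.38510414920017, 'pose': array([[-4.48149998e-01,  6.11211150e-01, -6.52366851e-01,
         1.14735615e+03],
       [ 8.93927848e-01,  3.12426469e-01, -3.21376264e-01,
         3.07669423e+02],
       [ 7.38791598e-03, -7.27193668e-01, -6.86392590e-01,
         6.37743211e+02],
       [ 0.00000000e+00,  0.00000000e+00,  0.00000000e+00,
         1.00000000e+00]])}
scene red_nozzle [([437.0, 216.0], 0.82), ([489.0, 266.0], 0.79)]
scene blue_nozzle [([226.0, 147.0], 0.71)]
scene red_coupling [([436.0, 233.0], 0.82), ([405.0, 294.0], 0.58)]
scene tray [([327.0, 188.0], 0.77)]Traceback (most recent call last):
  File "<stdin>", line 9, in <module>
ValueError: it knows: blue_nozzle, red_coupling, red_nozzle, tray
```

```bash
cat > h.py <<'E'
from station import *
import cv2, numpy as np
def K(p):
    f=200/np.tan(np.radians(p['vertical_fov'])/2);return f
def ray(p,uv):
    f=K(p);d=np.array([(uv[0]-p['cx'])/f,(uv[1]-p['cy'])/f,1]);T=p['pose'];return T[:3,3],T[:3,:3]@d
def atz(p,uv,z):
    o,d=ray(p,uv);return o+d*(z-o[2])/d[2]
def proj(p,X):
    T=p['pose'];c=T[:3,:3].T@(np.array(X)-T[:3,3]);f=K(p);return np.array([p['cx'],p['cy']])+f*c[:2]/c[2]
E
python3 - <<'E'
from h import *
zz={'red_nozzle':40,'blue_nozzle':40,'red_coupling':0,'tray':0}
for c in ['scene','top']:
    p=camera_params(c);
    im=grab_frame(c);cv2.imwrite(f'pics/{c}0.png',im[:,:,::-1])
    for t in zz:
        for d in pinpoint(c,t)[:5]: print(c,t,np.round(d['xy']),round(d['score'],2),np.round(atz(p,d['xy'],zz[t])))
print(np.round(camera_params('top')['pose'],3))
E
```

```text
scene red_nozzle [490. 259.] 0.65 [578. 364.  40.]
scene red_nozzle [437. 216.] 0.63 [517. 253.  40.]
scene blue_nozzle [227. 150.] 0.71 [ 528. -230.   40.]
scene red_coupling [434. 233.] 0.86 [523. 255.   0.]
scene red_coupling [403. 295.] 0.86 [689. 248.   0.]
scene tray [326. 191.] 0.77 [511.  12.   0.]
top red_nozzle [214. 239.] 0.68 [527. 256.  40.]
top red_nozzle [164. 231.] 0.56 [541. 359.  40.]
top blue_nozzle [446. 244.] 0.79 [ 530. -226.   40.]
top red_coupling [222. 240.] 0.79 [525. 250.   0.]
top red_coupling [226. 167.] 0.58 [688. 250.   0.]
top tray [334. 254.] 0.93 [502.   7.   0.]
[[ 2.40000e-02 -9.92000e-01  1.24000e-01  5.07769e+02]
 [-9.99000e-01 -2.90000e-02 -3.70000e-02  6.58940e+01]
 [ 4.10000e-02 -1.23000e-01 -9.92000e-01  8.25920e+02]
 [ 0.00000e+00  0.00000e+00  0.00000e+00  1.00000e+00]]
```

View pics/scene0.png

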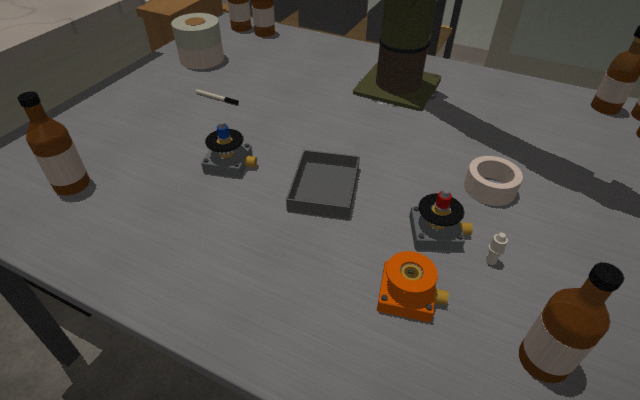

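View pics/top0.png

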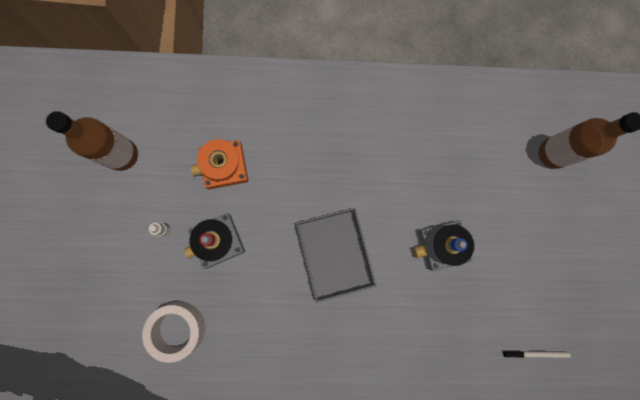

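Candidates: the red-gripped nozzle in the grey coupling (scene 444,200; top 209,239). Look-alikes are the white nozzle standing free (scene 497,248; top 157,229) and the orange coupling (scene 410,280; top 220,160). Red and grey fits the description. I'll confirm in a crop and measure.

```bash
python3 - <<'E'
from h import *
ims={}
for c,b in [('scene',(390,170,490,260)),('top',(165,195,265,285))]:
    p=camera_params(c);im=grab_frame(c)
    x0,y0,x1,y1=b
    ims[c]=cv2.resize(im[y0:y1,x0:x1],None,fx=4,fy=4,interpolation=cv2.INTER_CUBIC)
    hsv=cv2.cvtColor(im,cv2.COLOR_RGB2HSV)
    m=np.zeros(im.shape[:2],np.uint8)
    blk=((im.max(2)<45)).astype(np.uint8); m[y0:y1,x0:x1]=blk[y0:y1,x0:x1]
    n,l,st,ce=cv2.connectedComponentsWithStats(m);i=1+np.argmax(st[1:,4])
    cn=max(cv2.findContours((l==i).astype(np.uint8),0,1)[0],key=len)
    e=cv2.fitEllipse(cv2.convexHull(cn));print(c,'flange',e,atz(p,e[0],70))
    r=((im[:,:,0]>90)&(im[:,:,1]<60)&(im[:,:,2]<60)); rr=np.zeros_like(r);rr[y0:y1,x0:x1]=r[y0:y1,x0:x1]
    ys,xs=np.nonzero(rr);print('red',len(xs),xs.mean(),ys.mean(),atz(p,(xs.mean(),ys.mean()),95))
    for X in [(525,253,70),(525,253,112)]: print(X,proj(p,X))
cv2.imwrite('pics/c1.png',np.hstack([ims['scene'],ims['top']])[:,:,::-1])
for c in ['scene','top']:
    p=camera_params(c); grab_frame(c)
    o=outline_of(c,'tray')[0]; cn=max(cv2.findContours(o['region'].astype(np.uint8),0,1)[0],key=len)
    q=cv2.approxPolyDP(cv2.convexHull(cn),6,True)[:,0];print(c,[(a.tolist(),np.round(atz(p,a,34)).tolist()) for a in q])
E
```

```text
scene flange ((439.641357421875, 209.97134399414062), (31.28782081604004, 48.772403717041016), 101.49165344238281) [530.92021312 254.9776115   70.        ]
red 43 444.06976744186045 196.30232558139534 [519.29035786 255.0311041   95.        ]
(525, 253, 70) [439.44515823 207.64016735]
(525, 253, 112) [444.07026205 190.95681733]
top flange ((210.28057861328125, 239.8004608154297), (40.451560974121094, 42.1135368347168), 59.20429611206055) [524.53158288 256.2035941   70.        ]
red 72 206.65277777777777 239.22222222222223 [524.90003086 256.81073743  95.        ]
(525, 253, 70) [211.93599042 239.60330357]
(525, 253, 112) [206.32767453 238.94486072]
scene [([303, 151], [446.0, -78.0, 34.0]), ([359, 158], [411.0, 46.0, 34.0]), ([348, 218], [594.0, 100.0, 34.0]), ([288, 209], [625.0, -16.0, 34.0])]
top [([354, 208], [600.0, -32.0, 34.0]), ([375, 285], [441.0, -78.0, 34.0]), ([316, 301], [406.0, 44.0, 34.0]), ([297, 222], [567.0, 88.0, 34.0])]
```

View pics/c1.png

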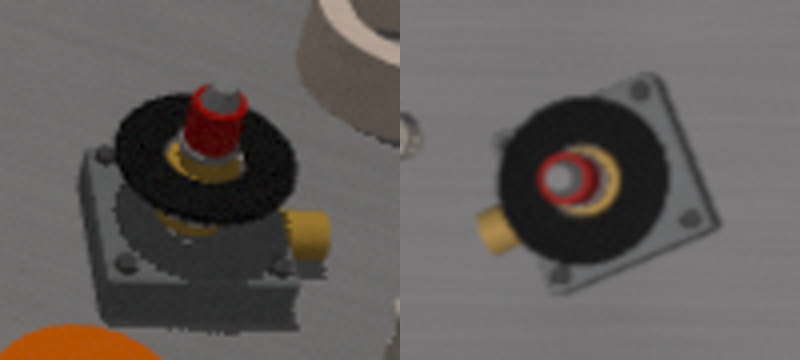

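Confirmed: the red grip stands in the grey coupling at about (525, 255), and the tray centre is about (503, 6) with its x axis turned ~16°. Next I'll go above the red nozzle.

```bash
python3 - <<'E'
from h import *
from scipy.spatial.transform import Rotation as R
s=monitor.sense();print(s['t'],R.from_quat(s['orientation']).as_matrix().round(3))
print(camera_params('wrist')['pose'].round(2))
E
```

```text
1.05 [[ 0.933  0.     0.36 ]
 [-0.36   0.     0.933]
 [ 0.    -1.     0.   ]]
[[ 3.6000e-01  9.0000e-01  2.5000e-01  1.5878e+02]
 [ 9.3000e-01 -3.5000e-01 -1.0000e-01  6.0833e+02]
 [-0.0000e+00  2.7000e-01 -9.6000e-01  3.8450e+02]
 [ 0.0000e+00  0.0000e+00  0.0000e+00  1.0000e+00]]
```

Call:
apply_moves([
  {"linear": [30, -33, 0], "rotation": [0, 0, 0]},
  {"linear": [30, -33, 0], "rotation": [0, 0, 0]},
  {"linear": [30, -33, 0], "rotation": [0, 0, 0]},
  {"linear": [30, -33, 0], "rotation": [0, 0, 0]},
  {"linear": [30, -33, 0], "rotation": [0, 0, 0]},
], jaw=0.51)

```text
t: 1.55
eef_pos: [375.8, 416.9, 211.0]
orientation: [-0.695, 0.129, -0.129, 0.695]
ft_force: [0.5, 0.7, 0.8]
gripper_width: 49.9
```

Call:
apply_moves([
  {"linear": [30, -33, 0], "rotation": [0, 0, 0]},
  {"linear": [30, -33, 0], "rotation": [0, 0, 0]},
  {"linear": [30, -33, 0], "rotation": [0, 0, 0]},
  {"linear": [30, -33, 0], "rotation": [0, 0, 0]},
  {"linear": [0, 0, 0], "rotation": [0, 0, 0]},
])

```text
t: 2.05
eef_pos: [500.4, 278.4, 210.6]
orientation: [0.696, -0.132, 0.135, -0.693]
ft_force: [-0.2, -0.5, -0.1]
gripper_width: 44.6
```

Call:
apply_moves([
  {"linear": [12, -15, 0], "rotation": [0, 0, 0]},
  {"linear": [12, -15, 0], "rotation": [0, 0, 0]},
  {"linear": [0, 0, 0], "rotation": [0, 0, 0]},
  {"linear": [0, 0, 0], "rotation": [0, 0, 0]},
  {"linear": [0, 0, 0], "rotation": [0, 0, 0]},
])

```text
t: 2.55
eef_pos: [517.6, 257.9, 210.9]
orientation: [-0.695, 0.129, -0.128, 0.696]
ft_force: [-0.8, 0.8, 0.3]
gripper_width: 44.7
```

```bash
python3 - <<'E'
from h import *
s=monitor.sense();p=camera_params('wrist');im=grab_frame('wrist');cv2.imwrite('pics/w1.png',im[:,:,::-1])
print(s['t'],s['eef_pos'],s['ft_force'])
r=((im[:,:,0]>90)&(im[:,:,1]<60)&(im[:,:,2]<60));ys,xs=np.nonzero(r);print('red',len(xs),xs.min(),xs.max(),ys.min(),ys.max(),atz(p,(xs.mean(),ys.mean()),90))
m=(im.max(2)<45).astype(np.uint8)
n,l,st,ce=cv2.connectedComponentsWithStats(m)
for i in range(1,n):
    if st[i,4]>1500:
        cn=max(cv2.findContours((l==i).astype(np.uint8),0,1)[0],key=len);e=cv2.fitEllipse(cv2.convexHull(cn));print(st[i],e,atz(p,e[0],70))
for z in (70,112): print(proj(p,(525,255,z)))
E
```

```text
2.55 [517.61614146 257.87768843 210.89579391] [-0.84472333  0.76482858  0.30388062]
red 224 312 391 183 315 [524.41952208 257.01497793  90.        ]
[ 289  155   70   57 2083] ((323.0178527832031, 188.34042358398438), (65.86921691894531, 69.23623657226562), 86.39807891845703) [520.30146042 257.64654049  70.        ]
[   0  244  132  152 6013] ((59.65580368041992, 325.20220947265625), (158.10694885253906, 179.40892028808594), 82.74796295166016) [ 569.24147643 -132.45619265   70.        ]
[ 510  244  130  154 5800] ((578.0280151367188, 332.4456787109375), (164.94436645507812, 175.94493103027344), 34.54845428466797) [825.09139138 504.52395122  70.        ]
[322.32048078 192.87568335]
[322.36007255 202.98442674]
```

View pics/w1.png

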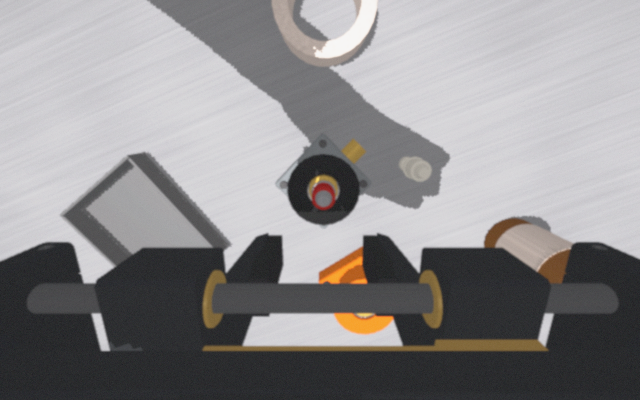

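```bash
python3 - <<'E'
from h import *
p=camera_params('wrist');im=grab_frame('wrist').copy()
c=cv2.resize(im[140:240,270:380],None,fx=6,fy=6,interpolation=cv2.INTER_NEAREST)
for X0,col in [((523.5,256.5),(0,255,0))]:
    for r,z in [(42,70),(18.5,70),(12.5,102),(14,78)]:
        pts=np.array([(proj(p,(X0[0]+r*np.cos(a),X0[1]+r*np.sin(a),z))-[270,140])*6+3 for a in np.linspace(0,6.28,60)]).astype(np.int32)
        cv2.polylines(c,[pts],True,col,1)
cv2.imwrite('pics/w2.png',c[:,:,::-1])
E
```

```text
(no output)
```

View pics/w2.png

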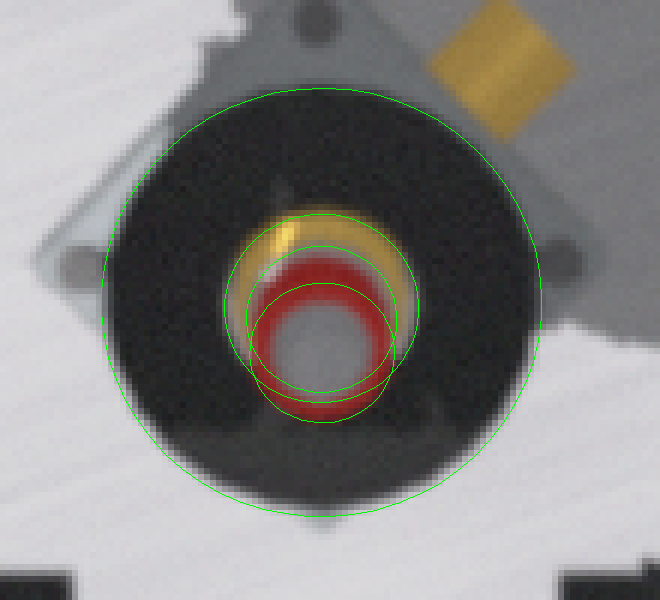

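The overlay fits the flange and grip to about 1 mm at (523, 256.5). Align and descend, stopping short of the flange.

Call:
apply_moves([
  {"linear": [5.5, -1.5, 0], "rotation": [0, 0, 0]},
  {"linear": [0, 0, -30], "rotation": [0, 0, 0]},
  {"linear": [0, 0, -30], "rotation": [0, 0, 0]},
  {"linear": [0, 0, -30], "rotation": [0, 0, 0]},
  {"linear": [0, 0, 0], "rotation": [0, 0, 0]},
])

```text
t: 3.15
eef_pos: [521.8, 253.4, 117.5]
orientation: [0.697, -0.131, 0.127, -0.694]
ft_force: [0.1, -0.9, -0.8]
gripper_width: 44.9
```

Call:
apply_moves([
  {"linear": [0, 0, -18], "rotation": [0, 0, 0]},
  {"linear": [0, 0, -16], "rotation": [0, 0, 0]},
  {"linear": [0, 0, 0], "rotation": [0, 0, 0]},
  {"linear": [0, 0, 0], "rotation": [0, 0, 0]},
  {"linear": [0, 0, 0], "rotation": [0, 0, 0]},
])

```text
t: 3.65
eef_pos: [525.2, 255.3, 88.3]
orientation: [-0.695, 0.129, -0.13, 0.696]
ft_force: [0.5, -0.4, -0.2]
gripper_width: 44.7
```

```bash
python3 - <<'E'
from h import *
s=monitor.sense();print(s['t'],s['eef_pos'],s['ft_force'])
a=grab_frame('scene');w=grab_frame('wrist')
cv2.imwrite('pics/d1.png',np.hstack([cv2.resize(a[130:260,370:510],(420,390)),cv2.resize(w[120:370,200:450],(390,390))])[:,:,::-1])
E
```

```text
3.65 [525.17633361 255.3022424   88.31057032] [ 0.52934981 -0.35585399 -0.1969301 ]
```

View pics/d1.png

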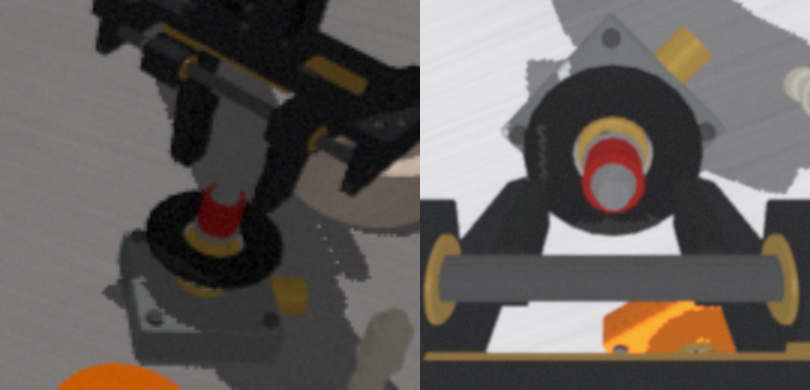

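```bash
python3 - <<'E'
from h import *
from scipy.spatial.transform import Rotation as R
s=monitor.sense();M=R.from_quat(s['orientation']).as_matrix()
out=[]
for c,(x0,y0,x1,y1) in [('scene',(370,130,510,260)),('wrist',(200,120,450,370))]:
    p=camera_params(c);im=grab_frame(c).copy()
    k=390/(y1-y0)
    cr=cv2.resize(im[y0:y1,x0:x1],(int((x1-x0)*k),390))
    for yy,col in [(8,(0,255,0)),(-11,(255,0,255)),(-56,(0,255,255))]:
        for sg in (-1,0,1):
            X=s['eef_pos']+M@np.array([0,yy,sg*22.5]);q=(proj(p,X)-[x0,y0])*k
            cv2.circle(cr,(int(q[0]),int(q[1])),3,col,-1)
    out.append(cr)
cv2.imwrite('pics/d2.png',np.hstack(out)[:,:,::-1])
E
```

```text
(no output)
```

View pics/d2.png

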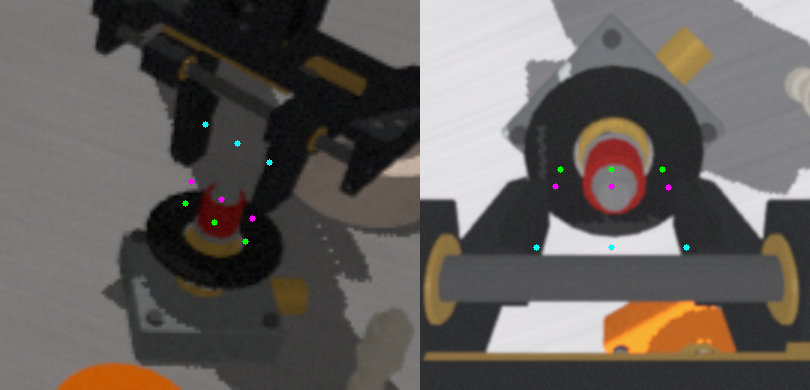

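```bash
python3 - <<'E'
from h import *
im=grab_frame('scene');w=grab_frame('wrist')
g=lambda a:(255*(a/255.)**.45).astype(np.uint8)
cv2.imwrite('pics/d3.png',g(cv2.resize(im[110:250,370:510],(700,700))[:600,:,::-1]))
cv2.imwrite('pics/d4.png',g(cv2.resize(w[110:330,180:460],(760,597))[:,:,::-1]))
E
```

```text
(no output)
```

View pics/d3.png

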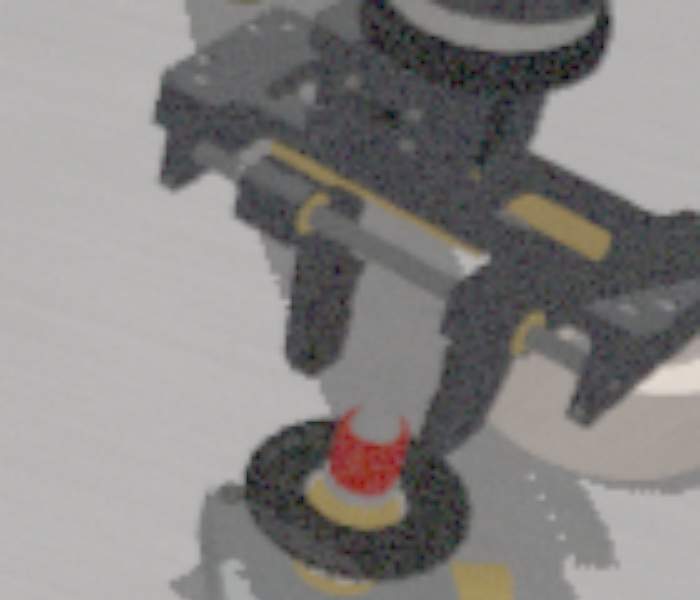

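View pics/d4.png

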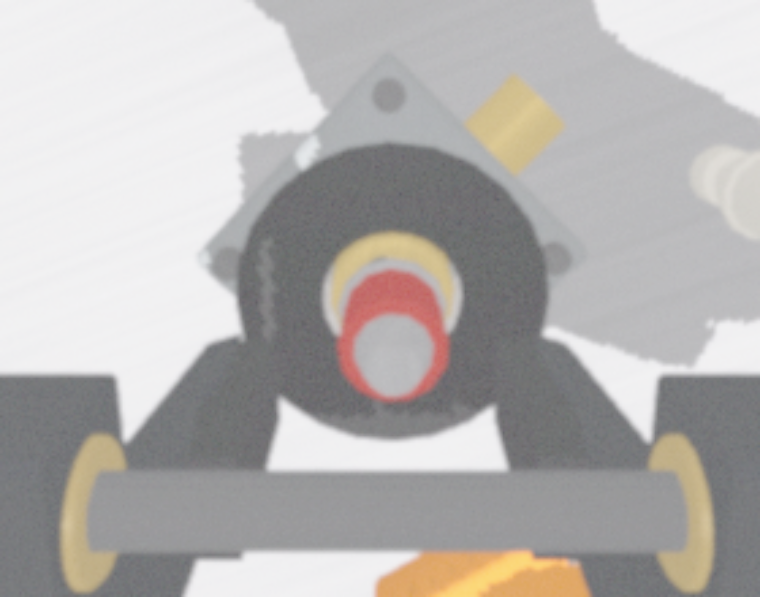

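```bash
python3 - <<'E'
from h import *
from scipy.spatial.transform import Rotation as R
s=monitor.sense();p=camera_params('wrist');M=R.from_quat(s['orientation']).as_matrix()
f=K(p);print('f',f)
d=f*44.7/80.5
o,r=ray(p,(323,236));X=o+r*d;print(d,X,'tool:',M.T@(X-s['eef_pos']))
T=p['pose'];print('cam in tool',M.T@(T[:3,3]-s['eef_pos']))
# two-view: tip left/right
def tri(u1,u2):
    a,da=ray(camera_params('scene'),u1);b,db=ray(p,u2)
    A=np.stack([da,-db],1);t=np.linalg.lstsq(A,b-a,rcond=None)[0];P=a+da*t[0];Q=b+db*t[1];return (P+Q)/2,np.linalg.norm(P-Q)
for u1,u2 in [((432,184),(276,240)),((455,201),(371,240))]:
    P,e=tri(u1,u2);print(P,e,M.T@(P-s['eef_pos']))
# other way: which is scene left? swap
for u1,u2 in [((432,184),(371,240)),((455,201),(276,240))]:
    P,e=tri(u1,u2);print('swap',P,e)
E
```

```text
f 282.57615400941063
156.90874638783424 [515.6498131  258.3632836  115.09704319] tool: [ -9.4549595  -27.84135314   0.18947697]
cam in tool [ -70.55828626 -173.64622193   -0.26417225]
[511.18643785 229.02760486 107.18527836] 2.8277381802506865 [ -3.07348877 -19.94250893 -28.79301568]
[532.88995797 279.59381302 104.04364414] 6.187776021472255 [ -1.00745587 -16.7705541   26.19356696]
swap [527.07127841 256.19558763 122.34683367] 52.635053318106834
swap [516.05880621 252.800135    98.83796043] 48.3204493061663
```

Rendered fingertips look about 25 mm further back than the stated frame suggests. I'll find the true tip height by touching the flange gently and watching the force.

Call:
apply_moves([
  {"linear": [-1, 0.5, -4], "rotation": [0, 0, 0]},
  {"linear": [-1, 0.5, -4], "rotation": [0, 0, 0]},
  {"linear": [0, 0, -2], "rotation": [0, 0, 0]},
  {"linear": [0, 0, 0], "rotation": [0, 0, 0]},
  {"linear": [0, 0, 0], "rotation": [0, 0, 0]},
])

```text
t: 4.45
eef_pos: [522.2, 255.7, 76.7]
orientation: [0.695, -0.129, 0.129, -0.695]
ft_force: [0.3, 0.2, -0.2]
gripper_width: 45.2
```

Call:
apply_moves([
  {"linear": [0, 0, -1], "rotation": [0, 0, 0]},
  {"linear": [0, 0, -1], "rotation": [0, 0, 0]},
  {"linear": [0, 0, -1], "rotation": [0, 0, 0]},
  {"linear": [0, 0, 0], "rotation": [0, 0, 0]},
  {"linear": [0, 0, 0], "rotation": [0, 0, 0]},
])

```text
t: 4.95
eef_pos: [522.2, 255.7, 73.8]
orientation: [-0.695, 0.129, -0.129, 0.695]
ft_force: [0.4, 0.1, -0.3]
gripper_width: 44.9
```

No force at 73.8, so the tips really are further back than stated. Look again.

Call:
apply_moves([
  {"linear": [0, 0, -5], "rotation": [0, 0, 0]},
  {"linear": [0, 0, -5], "rotation": [0, 0, 0]},
  {"linear": [0, 0, 0], "rotation": [0, 0, 0]},
  {"linear": [0, 0, 0], "rotation": [0, 0, 0]},
  {"linear": [0, 0, 0], "rotation": [0, 0, 0]},
])

```text
t: 5.45
eef_pos: [522.2, 255.8, 63.8]
orientation: [-0.695, 0.129, -0.129, 0.695]
ft_force: [-0.3, 0.7, -0.3]
gripper_width: 45.0
```

```bash
python3 - <<'E'
from h import *
s=monitor.sense();print(s['t'],s['eef_pos'],s['ft_force'])
im=grab_frame('scene');w=grab_frame('wrist')
g=lambda a:(255*(a/255.)**.45).astype(np.uint8)
cv2.imwrite('pics/d5.png',g(np.hstack([cv2.resize(im[130:250,380:500],(400,400)),cv2.resize(w[140:310,235:405],(400,400))])[:,:,::-1]))
E
```

```text
5.45 [522.23136085 255.75657717  63.82088706] [-0.26687097  0.66799607 -0.30424129]
```

View pics/d5.png

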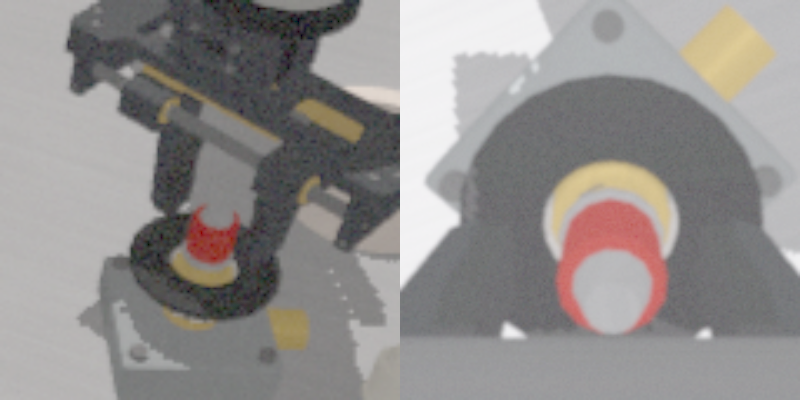

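Call:
apply_moves([
  {"linear": [0, 0, -2], "rotation": [0, 0, 0]},
  {"linear": [0, 0, -2], "rotation": [0, 0, 0]},
  {"linear": [0, 0, -1], "rotation": [0, 0, 0]},
  {"linear": [0, 0, 0], "rotation": [0, 0, 0]},
  {"linear": [0, 0, 0], "rotation": [0, 0, 0]},
])

```text
t: 6.05
eef_pos: [522.2, 255.7, 58.8]
orientation: [-0.695, 0.129, -0.129, 0.695]
ft_force: [0.2, -0.3, -0.0]
gripper_width: 44.9
```

Call:
apply_moves([
  {"linear": [0, 0, -1], "rotation": [0, 0, 0]},
  {"linear": [0, 0, -1], "rotation": [0, 0, 0]},
  {"linear": [0, 0, -1], "rotation": [0, 0, 0]},
  {"linear": [0, 0, 0], "rotation": [0, 0, 0]},
  {"linear": [0, 0, 0], "rotation": [0, 0, 0]},
])

```text
t: 6.55
eef_pos: [522.2, 255.7, 55.8]
orientation: [0.695, -0.129, 0.129, -0.695]
ft_force: [-0.3, 0.4, -0.6]
gripper_width: 44.9
```

Call:
apply_moves([
  {"linear": [0, 0, -1], "rotation": [0, 0, 0]},
  {"linear": [0, 0, -1], "rotation": [0, 0, 0]},
  {"linear": [0, 0, -1], "rotation": [0, 0, 0]},
  {"linear": [0, 0, 0], "rotation": [0, 0, 0]},
  {"linear": [0, 0, 0], "rotation": [0, 0, 0]},
])

```text
t: 7.05
eef_pos: [522.2, 255.7, 52.8]
orientation: [-0.695, 0.129, -0.129, 0.695]
ft_force: [0.1, -0.3, -1.2]
gripper_width: 45.2
```

Call:
apply_moves([
  {"linear": [0, 0, -1], "rotation": [0, 0, 0]},
  {"linear": [0, 0, -1], "rotation": [0, 0, 0]},
  {"linear": [0, 0, -1], "rotation": [0, 0, 0]},
  {"linear": [0, 0, 0], "rotation": [0, 0, 0]},
  {"linear": [0, 0, 0], "rotation": [0, 0, 0]},
])

```text
t: 7.55
eef_pos: [522.2, 255.7, 49.8]
orientation: [-0.695, 0.129, -0.129, 0.695]
ft_force: [-0.6, -1.6, 0.1]
gripper_width: 44.9
```

```bash
python3 - <<'E'
from h import *
s=monitor.sense();print(s['t'],s['eef_pos'],s['ft_force'])
im=grab_frame('scene');w=grab_frame('wrist')
g=lambda a:(255*(a/255.)**.45).astype(np.uint8)
cv2.imwrite('pics/d6.png',g(np.hstack([cv2.resize(im[150:250,390:490],(500,500)),cv2.resize(w[140:310,235:405],(300,500))])[:,:,::-1]))
E
```

```text
7.55 [522.19889557 255.72863771  49.81981374] [-0.60937378 -1.60949434  0.10875881]
```

View pics/d6.png

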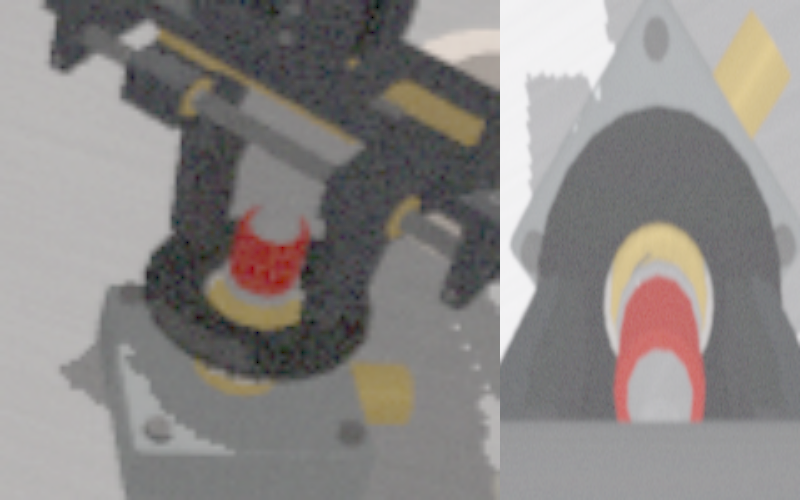

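Call:
apply_moves([
  {"linear": [0, 0, -1], "rotation": [0, 0, 0]},
  {"linear": [0, 0, -1], "rotation": [0, 0, 0]},
  {"linear": [0, 0, 0], "rotation": [0, 0, 0]},
  {"linear": [0, 0, 0], "rotation": [0, 0, 0]},
  {"linear": [0, 0, 0], "rotation": [0, 0, 0]},
])

```text
t: 8.15
eef_pos: [522.2, 255.8, 47.9]
orientation: [-0.695, 0.129, -0.129, 0.695]
ft_force: [-0.2, -0.4, -0.6]
gripper_width: 44.9
```

Call:
apply_moves([
  {"linear": [0, 0, -1], "rotation": [0, 0, 0]},
  {"linear": [0, 0, -1], "rotation": [0, 0, 0]},
  {"linear": [0, 0, 0], "rotation": [0, 0, 0]},
  {"linear": [0, 0, 0], "rotation": [0, 0, 0]},
  {"linear": [0, 0, 0], "rotation": [0, 0, 0]},
])

```text
t: 8.65
eef_pos: [522.2, 255.8, 45.9]
orientation: [-0.695, 0.129, -0.129, 0.695]
ft_force: [-0.1, 0.3, 0.1]
gripper_width: 44.8
```

Call:
apply_moves([
  {"linear": [0, 0, -1], "rotation": [0, 0, 0]},
  {"linear": [0, 0, -1], "rotation": [0, 0, 0]},
  {"linear": [0, 0, 0], "rotation": [0, 0, 0]},
  {"linear": [0, 0, 0], "rotation": [0, 0, 0]},
  {"linear": [0, 0, 0], "rotation": [0, 0, 0]},
])

```text
t: 9.15
eef_pos: [522.2, 255.8, 43.8]
orientation: [-0.695, 0.129, -0.129, 0.695]
ft_force: [0.2, 0.1, -0.0]
gripper_width: 45.2
```

Call:
apply_moves([
  {"linear": [0, 0, -1], "rotation": [0, 0, 0]},
  {"linear": [0, 0, -1], "rotation": [0, 0, 0]},
  {"linear": [0, 0, 0], "rotation": [0, 0, 0]},
  {"linear": [0, 0, 0], "rotation": [0, 0, 0]},
  {"linear": [0, 0, 0], "rotation": [0, 0, 0]},
])

```text
t: 9.65
eef_pos: [522.3, 255.8, 42.0]
orientation: [-0.695, 0.129, -0.129, 0.695]
ft_force: [0.1, -0.4, 3.6]
gripper_width: 44.9
```

```bash
python3 - <<'E'
from h import *
s=monitor.sense();print(s['t'],s['eef_pos'],s['ft_force'])
im=grab_frame('scene');w=grab_frame('wrist')
g=lambda a:(255*(a/255.)**.45).astype(np.uint8)
cv2.imwrite('pics/d7.png',g(np.hstack([cv2.resize(im[150:250,390:490],(500,500)),cv2.resize(w[140:310,235:405],(300,500))])[:,:,::-1]))
E
```

```text
9.65 [522.3011179  255.78353043  42.02456916] [ 0.05021328 -0.41068235  3.58086856]
```

View pics/d7.png

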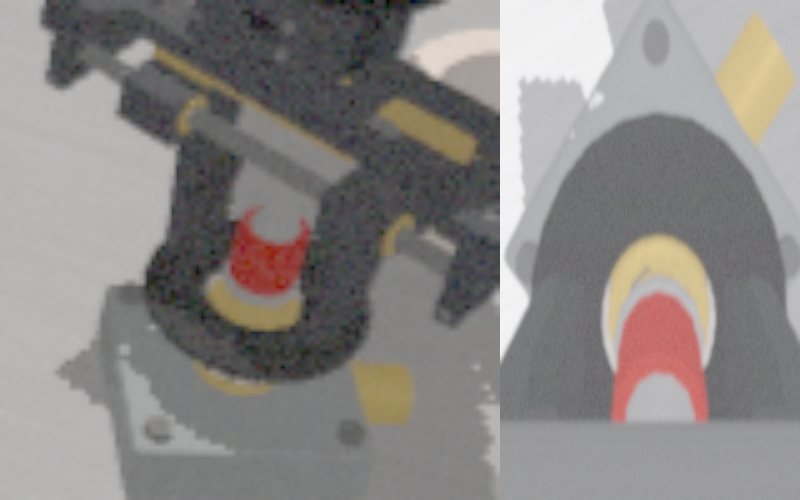

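Contact: 3.6 N at TCP z 42, so the tips sit 28 mm behind the TCP, matching the vision. Now push the sleeve down 9 mm.

Call:
apply_moves([
  {"linear": [0, 0, -2], "rotation": [0, 0, 0]},
  {"linear": [0, 0, -2], "rotation": [0, 0, 0]},
  {"linear": [0, 0, -2], "rotation": [0, 0, 0]},
  {"linear": [0, 0, -2], "rotation": [0, 0, 0]},
  {"linear": [0, 0, -1], "rotation": [0, 0, 0]},
])

```text
t: 10.25
eef_pos: [522.3, 255.8, 32.9]
orientation: [-0.695, 0.129, -0.129, 0.695]
ft_force: [-1.6, 0.1, 7.2]
gripper_width: 44.8
```

Call:
apply_moves([
  {"linear": [0, 0, 0], "rotation": [0, 0, 0]},
  {"linear": [0, 0, 0], "rotation": [0, 0, 0]},
  {"linear": [0, 0, 0], "rotation": [0, 0, 0]},
  {"linear": [0, 0, 0], "rotation": [0, 0, 0]},
  {"linear": [0, 0, 0], "rotation": [0, 0, 0]},
])

```text
t: 10.75
eef_pos: [522.3, 255.8, 33.0]
orientation: [-0.695, 0.129, -0.129, 0.695]
ft_force: [-0.4, -0.4, 7.1]
gripper_width: 45.1
```

```bash
python3 - <<'E'
from h import *
s=monitor.sense();print(s['t'],s['eef_pos'],s['ft_force'])
im=grab_frame('scene');w=grab_frame('wrist')
g=lambda a:(255*(a/255.)**.45).astype(np.uint8)
cv2.imwrite('pics/d8.png',g(np.hstack([cv2.resize(im[150:250,390:490],(500,500)),cv2.resize(w[140:310,235:405],(300,500))])[:,:,::-1]))
E
```

```text
10.75 [522.30110005 255.76980597  33.01124045] [-0.43139148 -0.42327508  7.14379315]
```

View pics/d8.png

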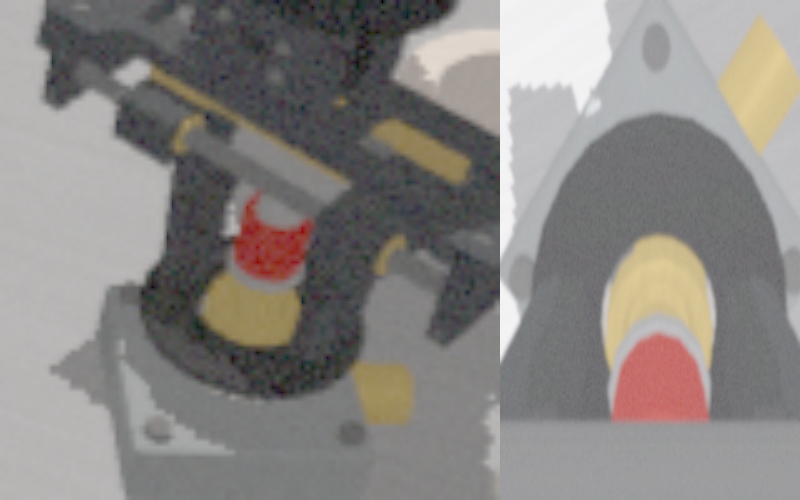

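The nozzle has popped up (more stem shows) at 7.1 N. Raise so the tips stand just above the steel rim, then close on the red grip.

Call:
apply_moves([
  {"linear": [0, 0, 5], "rotation": [0, 0, 0]},
  {"linear": [0, 0, 11], "rotation": [0, 0, 0]},
  {"linear": [0, 0, 11], "rotation": [0, 0, 0]},
  {"linear": [0, 0, 0], "rotation": [0, 0, 0]},
  {"linear": [0, 0, 0], "rotation": [0, 0, 0]},
])

```text
t: 11.35
eef_pos: [522.4, 255.8, 60.1]
orientation: [-0.695, 0.129, -0.129, 0.695]
ft_force: [-0.1, -0.4, 0.2]
gripper_width: 44.8
```

Call:
apply_moves([
  {"linear": [0, 0, 0], "rotation": [0, 0, 0]},
  {"linear": [0, 0, 0], "rotation": [0, 0, 0]},
  {"linear": [0, 0, 0], "rotation": [0, 0, 0]},
  {"linear": [0, 0, 0], "rotation": [0, 0, 0]},
  {"linear": [0, 0, 0], "rotation": [0, 0, 0]},
], jaw=0, force=25)

```text
t: 11.85
eef_pos: [522.4, 256.1, 59.7]
orientation: [-0.695, 0.129, -0.129, 0.695]
ft_force: [1.4, 1.7, -1.9]
gripper_width: 24.4
```

```bash
python3 - <<'E'
from h import *
s=monitor.sense();print(s['t'],s['eef_pos'],s['ft_force'],s['gripper_width'])
im=grab_frame('scene');w=grab_frame('wrist')
g=lambda a:(255*(a/255.)**.45).astype(np.uint8)
cv2.imwrite('pics/d9.png',g(np.hstack([cv2.resize(im[150:250,390:490],(500,500)),cv2.resize(w[140:310,235:405],(300,500))])[:,:,::-1]))
E
```

```text
11.85 [522.35244385 256.10151202  59.69189424] [ 1.3563365   1.65118089 -1.86558398] 24.38536424380048
```

View pics/d9.png

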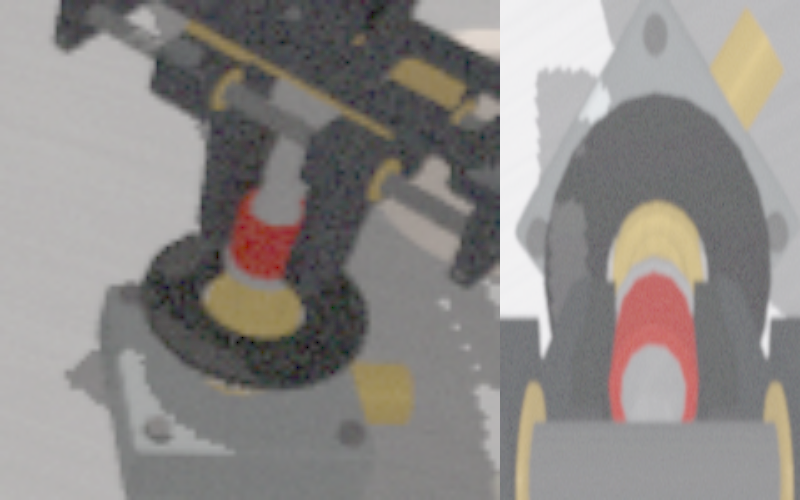

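Jaws stopped at 24.4 mm, which is the 25 mm grip. Pull out.

Call:
apply_moves([
  {"linear": [0, 0, 8], "rotation": [0, 0, 0]},
  {"linear": [0, 0, 12], "rotation": [0, 0, 0]},
  {"linear": [0, 0, 15], "rotation": [0, 0, 0]},
  {"linear": [0, 0, 18], "rotation": [0, 0, 0]},
  {"linear": [0, 0, 22], "rotation": [0, 0, 0]},
], force=30)

```text
t: 12.45
eef_pos: [521.3, 254.8, 136.1]
orientation: [0.696, -0.13, 0.129, -0.695]
ft_force: [-0.1, -0.0, -0.6]
gripper_width: 24.4
```

Call:
apply_moves([
  {"linear": [0, 0, 15], "rotation": [0, 0, 0]},
  {"linear": [0, 0, 0], "rotation": [0, 0, 0]},
  {"linear": [0, 0, 0], "rotation": [0, 0, 0]},
  {"linear": [0, 0, 0], "rotation": [0, 0, 0]},
  {"linear": [0, 0, 0], "rotation": [0, 0, 0]},
])

```text
t: 12.95
eef_pos: [521.5, 255.3, 149.0]
orientation: [0.696, -0.13, 0.129, -0.695]
ft_force: [-0.4, 0.5, -0.6]
gripper_width: 24.3
```

```bash
python3 - <<'E'
from h import *
s=monitor.sense();print(s['t'],s['eef_pos'],s['ft_force'],s['gripper_width'])
im=grab_frame('scene');w=grab_frame('wrist')
g=lambda a:(255*(a/255.)**.45).astype(np.uint8)
cv2.imwrite('pics/e1.png',g(np.hstack([cv2.resize(im[120:250,370:500],(450,450)),cv2.resize(w[120:320,200:440],(350,450))])[:,:,::-1]))
E
```

```text
12.95 [521.53412248 255.26508602 148.98494249] [-0.42400851  0.47717506 -0.64076688] 24.250462655946425
```

View pics/e1.png

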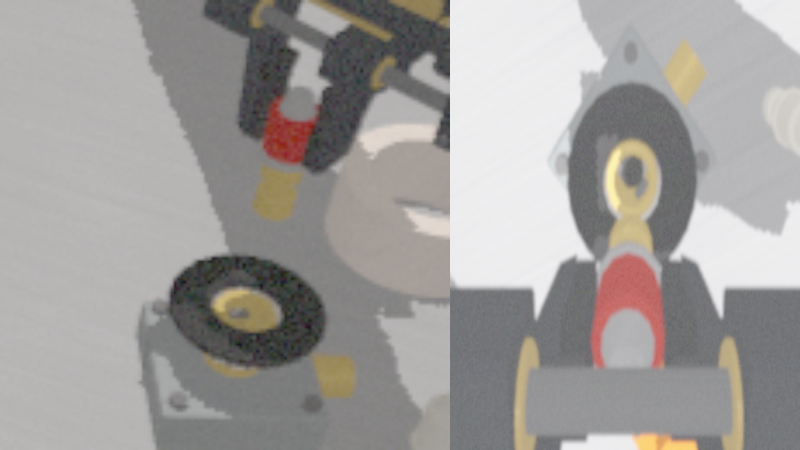

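The nozzle is out, upright in the jaws, and the sleeve is back up; foot height = TCP z − 12. Travel to the tray.

Call:
apply_moves([
  {"linear": [-2, -25, 0], "rotation": [0, 0, 0]},
  {"linear": [-3, -40, 0], "rotation": [0, 0, 0]},
  {"linear": [-3, -40, 0], "rotation": [0, 0, 0]},
  {"linear": [-3, -40, 0], "rotation": [0, 0, 0]},
  {"linear": [-3, -40, 0], "rotation": [0, 0, 0]},
])

```text
t: 13.55
eef_pos: [507.8, 69.2, 149.6]
orientation: [0.695, -0.129, 0.129, -0.695]
ft_force: [1.0, -0.5, -0.8]
gripper_width: 24.5
```

Call:
apply_moves([
  {"linear": [-3, -40, 0], "rotation": [0, 0, 0]},
  {"linear": [-1, -24, 0], "rotation": [0, 0, 0]},
  {"linear": [0, 0, 0], "rotation": [0, 0, 0]},
  {"linear": [0, 0, 0], "rotation": [0, 0, 0]},
  {"linear": [0, 0, 0], "rotation": [0, 0, 0]},
])

```text
t: 14.05
eef_pos: [504.4, 8.5, 149.8]
orientation: [-0.695, 0.129, -0.129, 0.696]
ft_force: [-0.3, 0.2, -0.4]
gripper_width: 24.1
```

Call:
apply_moves([
  {"linear": [0, 0, -30], "rotation": [0, 0, 0]},
  {"linear": [0, 0, -30], "rotation": [0, 0, 0]},
  {"linear": [0, 0, -20], "rotation": [0, 0, 0]},
  {"linear": [0, 0, 0], "rotation": [0, 0, 0]},
  {"linear": [0, 0, 0], "rotation": [0, 0, 0]},
])

```text
t: 14.55
eef_pos: [504.4, 8.1, 70.0]
orientation: [-0.695, 0.129, -0.129, 0.696]
ft_force: [-0.6, 0.6, -1.0]
gripper_width: 24.6
```

```bash
python3 - <<'E'
from h import *
s=monitor.sense();print(s['t'],s['eef_pos'],s['ft_force'],s['gripper_width'])
im=grab_frame('scene');w=grab_frame('wrist')
g=lambda a:(255*(a/255.)**.45).astype(np.uint8)
cv2.imwrite('pics/e2.png',g(np.hstack([cv2.resize(im[80:230,250:400],(450,450)),cv2.resize(w[60:320,160:480],(350,450))])[:,:,::-1]))
E
```

```text
14.55 [504.40803947   8.11596018  70.00308809] [-0.58314173  0.58508001 -1.02441742] 24.59112872952341
```

View pics/e2.png

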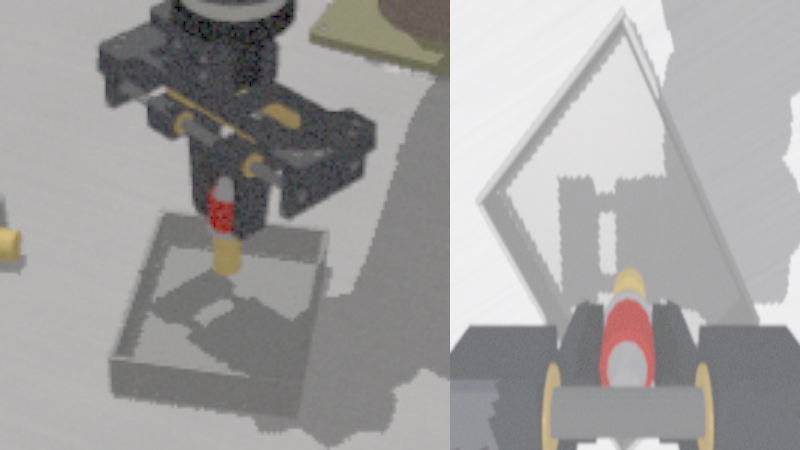

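Call:
apply_moves([
  {"linear": [0, 0, -20], "rotation": [0, 0, 0]},
  {"linear": [0, 0, -20], "rotation": [0, 0, 0]},
  {"linear": [0, 0, -8], "rotation": [0, 0, 0]},
  {"linear": [0, 0, 0], "rotation": [0, 0, 0]},
  {"linear": [0, 0, 0], "rotation": [0, 0, 0]},
])

```text
t: 15.15
eef_pos: [504.8, 6.8, 22.7]
orientation: [-0.695, 0.129, -0.13, 0.695]
ft_force: [-0.3, -0.0, -1.0]
gripper_width: 24.0
```

Call:
apply_moves([
  {"linear": [0, 0, -2], "rotation": [0, 0, 0]},
  {"linear": [0, 0, -2], "rotation": [0, 0, 0]},
  {"linear": [0, 0, 0], "rotation": [0, 0, 0]},
  {"linear": [0, 0, 0], "rotation": [0, 0, 0]},
  {"linear": [0, 0, 0], "rotation": [0, 0, 0]},
])

```text
t: 15.65
eef_pos: [504.2, 6.7, 17.9]
orientation: [-0.695, 0.129, -0.129, 0.695]
ft_force: [-0.0, -0.8, -2.6]
gripper_width: 24.3
```

Call:
apply_moves([
  {"linear": [0, 0, -1], "rotation": [0, 0, 0]},
  {"linear": [0, 0, 0], "rotation": [0, 0, 0]},
  {"linear": [0, 0, 0], "rotation": [0, 0, 0]},
  {"linear": [0, 0, 0], "rotation": [0, 0, 0]},
  {"linear": [0, 0, 0], "rotation": [0, 0, 0]},
])

```text
t: 16.15
eef_pos: [504.2, 6.7, 16.9]
orientation: [-0.695, 0.129, -0.129, 0.695]
ft_force: [-0.8, 0.7, -0.6]
gripper_width: 24.1
```

Call:
apply_moves([
  {"linear": [0, 0, -1], "rotation": [0, 0, 0]},
  {"linear": [0, 0, 0], "rotation": [0, 0, 0]},
  {"linear": [0, 0, 0], "rotation": [0, 0, 0]},
  {"linear": [0, 0, 0], "rotation": [0, 0, 0]},
  {"linear": [0, 0, 0], "rotation": [0, 0, 0]},
])

```text
t: 16.65
eef_pos: [504.2, 6.7, 15.9]
orientation: [-0.695, 0.129, -0.129, 0.695]
ft_force: [0.9, 0.5, -1.6]
gripper_width: 24.2
```

```bash
python3 - <<'E'
from h import *
s=monitor.sense();print(s['t'],s['eef_pos'],s['ft_force'],s['gripper_width'])
im=grab_frame('scene');w=grab_frame('wrist')
g=lambda a:(255*(a/255.)**.45).astype(np.uint8)
cv2.imwrite('pics/e3.png',g(np.hstack([cv2.resize(im[110:230,270:390],(450,450)),cv2.resize(w[60:320,160:480],(350,450))])[:,:,::-1]))
E
```

```text
16.65 [504.22492131   6.73590328  15.85069654] [ 0.89124582  0.51864833 -1.61058801] 24.150852790643313
```

View pics/e3.png

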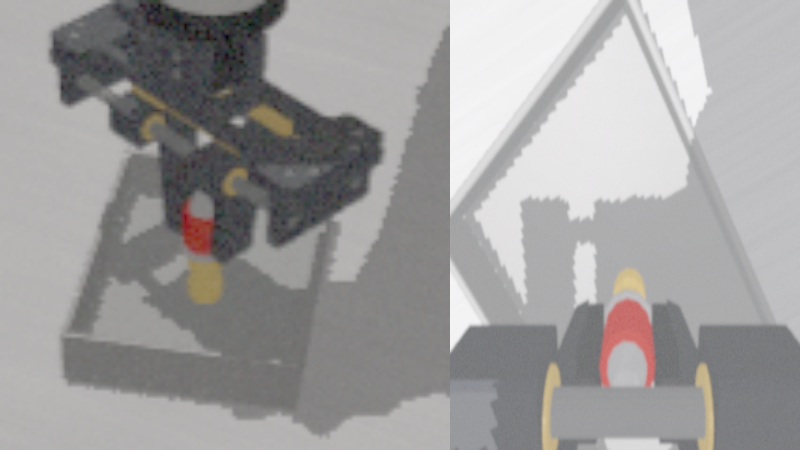

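Call:
apply_moves([
  {"linear": [0, 0, -1], "rotation": [0, 0, 0]},
  {"linear": [0, 0, 0], "rotation": [0, 0, 0]},
  {"linear": [0, 0, 0], "rotation": [0, 0, 0]},
  {"linear": [0, 0, 0], "rotation": [0, 0, 0]},
  {"linear": [0, 0, 0], "rotation": [0, 0, 0]},
])

```text
t: 17.25
eef_pos: [504.5, 6.8, 15.5]
orientation: [-0.695, 0.129, -0.13, 0.695]
ft_force: [-1.7, -0.6, 6.9]
gripper_width: 24.1
```

Call:
apply_moves([
  {"linear": [0, 0, -1], "rotation": [0, 0, 0]},
  {"linear": [0, 0, 0], "rotation": [0, 0, 0]},
  {"linear": [0, 0, 0], "rotation": [0, 0, 0]},
  {"linear": [0, 0, 0], "rotation": [0, 0, 0]},
  {"linear": [0, 0, 0], "rotation": [0, 0, 0]},
])

```text
t: 17.75
eef_pos: [504.7, 6.7, 15.4]
orientation: [-0.695, 0.129, -0.13, 0.695]
ft_force: [-1.2, 0.3, 15.3]
gripper_width: 24.3
```

Floor contact (15 N). Ease up 1 mm, release partly, and look.

Call:
apply_moves([
  {"linear": [0, 0, 1.5], "rotation": [0, 0, 0]},
  {"linear": [0, 0, 0], "rotation": [0, 0, 0]},
  {"linear": [0, 0, 0], "rotation": [0, 0, 0]},
  {"linear": [0, 0, 0], "rotation": [0, 0, 0]},
  {"linear": [0, 0, 0], "rotation": [0, 0, 0]},
])

```text
t: 18.25
eef_pos: [504.5, 6.7, 15.5]
orientation: [-0.695, 0.129, -0.129, 0.695]
ft_force: [-0.4, 0.2, 4.9]
gripper_width: 24.1
```

Call:
apply_moves([
  {"linear": [0, 0, 0], "rotation": [0, 0, 0]},
  {"linear": [0, 0, 0], "rotation": [0, 0, 0]},
  {"linear": [0, 0, 0], "rotation": [0, 0, 0]},
  {"linear": [0, 0, 0], "rotation": [0, 0, 0]},
  {"linear": [0, 0, 0], "rotation": [0, 0, 0]},
], jaw=0.5)

```text
t: 18.75
eef_pos: [504.1, 6.7, 15.2]
orientation: [-0.695, 0.129, -0.129, 0.695]
ft_force: [-0.2, 0.0, 0.2]
gripper_width: 43.8
```

Call:
apply_moves([
  {"linear": [0, 0, 5], "rotation": [0, 0, 0]},
  {"linear": [0, 0, 20], "rotation": [0, 0, 0]},
  {"linear": [0, 0, 35], "rotation": [0, 0, 0]},
  {"linear": [0, 0, 35], "rotation": [0, 0, 0]},
  {"linear": [0, 0, 35], "rotation": [0, 0, 0]},
])

```text
t: 19.25
eef_pos: [503.8, 6.6, 146.9]
orientation: [0.695, -0.129, 0.129, -0.695]
ft_force: [0.5, 0.5, -1.1]
gripper_width: 44.1
```

Call:
apply_moves([
  {"linear": [-30, 0, 20], "rotation": [0, 0, 0]},
  {"linear": [-20, 0, 0], "rotation": [0, 0, 0]},
  {"linear": [0, 0, 0], "rotation": [0, 0, 0]},
  {"linear": [0, 0, 0], "rotation": [0, 0, 0]},
  {"linear": [0, 0, 0], "rotation": [0, 0, 0]},
])

```text
t: 19.75
eef_pos: [455.5, 6.9, 165.2]
orientation: [-0.695, 0.129, -0.13, 0.695]
ft_force: [0.5, 1.2, -0.3]
gripper_width: 44.0
```

```bash
python3 - <<'E'
from h import *
s=monitor.sense();print(s['t'],s['eef_pos'],s['ft_force'],s['gripper_width'])
im=grab_frame('scene');w=grab_frame('wrist')
g=lambda a:(255*(a/255.)**.45).astype(np.uint8)
cv2.imwrite('pics/e4.png',g(np.hstack([cv2.resize(im[110:260,180:480],(480,240)),cv2.resize(w,(320,240))])[:,:,::-1]))
p=camera_params('wrist')
ps=camera_params('scene')
for X in [(504.3,6.7,4),(504.3,6.7,76)]:print(proj(ps,X),proj(p,X))
E
```

```text
19.75 [455.47748095   6.87345015 165.16154011] [ 0.47103984  1.19571781 -0.28000523] 44.00999018610357
[324.92075625 187.35927343] [336.35041372 218.32681603]
[325.54151217 161.37007663] [339.81121016 241.89229276]
```

View pics/e4.png

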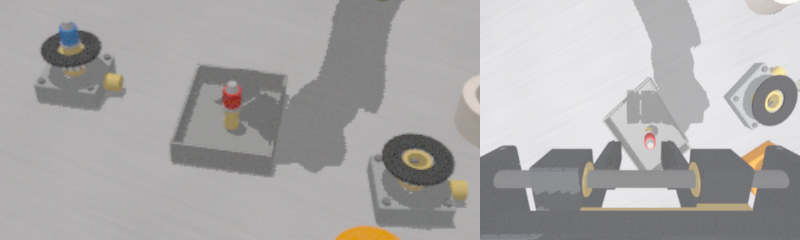

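```bash
python3 - <<'E'
from h import *
a=cv2.imread('pics/scene0.png')[:,:,::-1];b=grab_frame('scene')
for im in (a,b):
    for x0,y0,x1,y1 in [(390,170,490,260),(195,115,255,165)]:
        m=(im[y0:y1,x0:x1].max(2)<45).astype(np.uint8);n,l,st,ce=cv2.connectedComponentsWithStats(m);i=1+np.argmax(st[1:,4])
        e=cv2.fitEllipse(cv2.convexHull(max(cv2.findContours((l==i).astype(np.uint8),0,1)[0],key=len)));print(np.round(e[0],1),np.round(e[1],1),end=' ')
    q=(im[115:165,195:255,2]>100)&(im[115:165,195:255,0]<60);print('blue',np.argwhere(q).mean(0),q.sum())
o=pinpoint('scene','red_nozzle');p=camera_params('scene');print([(d['xy'],round(d['score'],2),atz(p,d['xy'],4).round()) for d in o[:3]])
s=monitor.sense();print(s['t'],np.abs(s['joint_vel']).max())
arm.hand_in()
E
```

```text
[49.7 40.3] [31.7 49.8] [29.3 25.7] [24.2 37.3] blue [12.64285714 26.78571429] 14
[49.8 39.8] [31.7 47.8] [29.3 25.7] [24.2 37.3] blue [12.625  26.8125] 16
[([324.7, 188.1], 0.84, array([507.,   7.,   4.]))]
19.95 0.005693239542745055
the job is handed in; nothing more can be done
```

I pressed the red coupling's sleeve down about 9 mm, and the nozzle popped up. I then gripped the red grip, pulled the nozzle out, stood it near the middle of the tray floor, let go and backed off. The job was handed in at about 20 s of the 42 s allowed.

**Last checks**
- **Red nozzle:** it stands upright at about (507, 7), near the tray centre, with the gripper clear of it.
- **Red sleeve:** its flange is within about 0.5 px of its starting place in the scene picture, so the sleeve is back up.
- **Blue nozzle:** it and its flange have not visibly moved.

**What disagreed:** the fingertips turned out to be about 28 mm behind the reported TCP, not 8 mm ahead as `arm.tips_ahead` says. Two cameras and the touch on the flange (3.6 N at TCP z 42) all showed this. I used the touched height for the push, grasp and placing. While seating the nozzle on the tray floor, the wrist force briefly reached 15 N, well under the 120 N limit.

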